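# Turn a lidded dish over and stack it foot-up

### The job

The lidded dish on the infeed deck must dry foot-up: push it fully into the turn-over cradle, swing the crank half a turn so dish and lid go over together, and push it out onto the far deck. Then, keeping body and lid together, set it gently and squarely, edges lined up, on top of the dish on the table that already stands foot-up, and let go. The lid must stay on throughout, and the third dish and everything else on the table stay where they are.

Things in the scene. Friction and masses are not known exactly. Their poses are not given: they have to be found in the camera images.
- dish_centre (a point): Centre (half-way up) of the lidded terracotta dish to be turned; it starts right way up on the infeed deck. Rectangular, 66 mm along its x, 110 mm along its y, 38 mm tall with lid; z points from foot to lid. Total about 0.3 kg. The lid is loose: once upside down, lifting the body alone leaves the lid behind, so grasp across both; the seam is 9 mm from this centre towards the lid.
- dish: Body of the same dish, origin at the centre of its underside, axes as dish_centre. From the underside up: foot frame 4 mm high (54 x 98 mm outside), body 24 mm, flat lid 10 mm. Body and lid are flush all round.
- dish_rim (a point): Centre of the rim plane of that dish's body, where the lid should lie (9 mm from dish_centre towards the lid).
- lid_seat (a point): Centre of the face of that dish's lid which lies on the rim: coincides with dish_rim when the lid is on. A 6 mm deep lip under the lid sits inside the body with 1.5 mm play.
- stand: Turn-over stand, plywood, fixed to the table, 325 mm long (x), 150 mm wide (y); origin on the table straight below the pivot. Dishes travel along its +x axis: infeed deck at -x, cradle in the middle, outfeed deck at +x. Two pivot posts 76 mm high stand at y = +-70 mm.
- infeed (a point): Centre of the infeed deck's top, 40 mm above the table; 100 mm long (stand x = -148 to -48 mm), 124 mm wide, with guides 10 mm high and 116 mm apart along both sides.
- outfeed (a point): Centre of the outfeed deck's top, 37 mm above the table; 118 mm long (stand x = +48 to +166 mm), 124 mm wide, flat and open.
- cradle_mid (a point): Middle of the aluminium cradle, on its pivot, 60 mm above the table; axes as the stand's at angle 0. Upper and lower rails 43 mm apart, x = -36 to +36 mm, cheeks 116 mm apart; open at -x, end stops at x = +36 mm. A dish fully home has its centre at about x = +3 mm. Level, it reaches from 33.5 to 86.5 mm above the table, with its lower rails' top at 38.5 mm, either way up.
- cradle_gap (a point): Middle of the open lane through the cradle (same point as cradle_mid): rails and end stops leave the middle 60 mm (y = -30 to +30 mm) free above, below and at the stop end, so closed fingers pointing down can travel right through along x, pushing a dish in from the infeed side, or, after the half turn, out from behind the stops.
- cradle (a joint): Cradle angle about the stand's +y axis: 0 = level, open to the infeed deck (start); 3.14 = level, turned over, open to the outfeed deck; stops at both. It grows as the open end goes up and over, so a dish cannot slide out. Friction about 0.08 N m; it stays at either end by itself.
- crank_pin (a point): Middle of the crank pin on the cradle: horizontal, wooden, 14 mm thick, 55 mm long, parallel to the pivot, beside the stand at its -y side (114 mm from the cradle's middle). 70 mm from the pivot: at angle 0 it is on the infeed side at pivot height, passes over the top (130 mm high) and ends 70 mm on the outfeed side.
- turned_top (a point): Centre of the upper face (foot frame, 54 x 98 mm) of a loose lidded dish of the same size and clay that has already been turned: it rests on the table upside down, 38 mm high, 66 mm along this point's x, 110 mm along its y. The next dish goes on it.
- unturned_top (a point): Centre of the upper face (smooth lid) of a third dish of the same size, right way up on the table, 38 mm high; not part of this job. It and the turned dish may be in each other's places.
- glaze_jar: small white closed glaze jar, 64 mm across, 85 mm tall; a bystander, origin at its underside
- beaker: terracotta beaker, 72 mm across, 95 mm tall; a bystander, origin at its underside
- bowl: white bowl, 120 mm across, 55 mm tall; a bystander, origin at its underside
- brush: glaze brush lying down, 170 mm long; a bystander
- rib: flat wooden rib, 60 x 110 x 8 mm; a bystander, origin at its underside

How it is judged:
On the way, in this order (a step that is already met when the one before it is completed fails the run):
1. the dish is right way up and fully inside the level cradle (x of dish_centre in the frame of cradle_mid between -0.014 and 0.014 m and z of dish_centre in the frame of cradle_mid between -0.012 and 0.012 m and y of dish_centre in the frame of cradle_mid between -0.01 and 0.01 m and value of joint cradle below 0.15 rad), for 0.1 s.
2. the cradle has been swung half a turn with the dish inside, which is now upside down (x of dish_centre in the frame of cradle_mid between -0.014 and 0.014 m and z of dish_centre in the frame of cradle_mid between -0.012 and 0.012 m and y of dish_centre in the frame of cradle_mid between -0.01 and 0.01 m and value of joint cradle above 2.95 rad and angle between dish_centre's own z axis and vertical above 2.9 rad), for 0.1 s.
At the end, for the whole second after the job is handed in: The dish rests upside down (within 0.1 rad of level) on the already turned dish, centres within 10 mm and sides parallel within 0.15 rad (either way round), its lid within 5 mm of its seat, the lower dish still flat on the table, everything at rest (angle between dish_centre's own z axis and vertical above 3.04 rad and horizontal distance between dish_centre and turned_top below 0.01 m and angle between the x axis of dish_centre and the x axis of turned_top, either way round below 0.15 rad and height (world z) of dish_centre between 0.052 and 0.062 m and height (world z) of turned_top above 0.035 m and angle between turned_top's own z axis and vertical below 0.06 rad and distance between dish_rim and lid_seat below 0.005 m and linear speed of dish below 0.02 m/s); the robot touches nothing.
It fails at once if the lid comes off the dish (more than 12 mm from its seat) (distance between dish_rim and lid_seat above 0.012 m).
It fails at once if the dish is dropped or slammed onto the turned one (moving faster than 0.4 m/s just above it) (horizontal distance between dish_centre and turned_top below 0.05 m and height (world z) of dish_centre below 0.1 m and linear speed of dish above 0.4 m/s).
It fails at once if the already turned dish is shoved more than 30 mm (distance of turned_top from where it was at the start of the episode above 0.03 m).
It fails at once if the third dish or another bystander is moved more than 30 mm (distance of any of unturned_top, glaze_jar, beaker, bowl, brush, rib from where it was at the start of the episode above 0.03 m).
It also fails if it takes over 70 s, if anything falls off the work surface, if the arm or the gripper's body presses on something with over 40 N, if the wrist force passes 120 N, or if a joint passes its speed limit or range.

### The arm

A 6-joint arm with a two-finger parallel gripper is mounted at the origin on the work surface. World frame = base frame: x ahead of the robot, y to its left, z up, the work surface at z = 0. Lengths are in m, angles in rad, forces in N, time in s.
With the tool pointing down it reaches from about 0.3 to 0.775 m from the base axis. Payload 14.6 kg.
Tool frame: the origin (TCP) lies on the centre line of the jaws, within the pads' length; the fingertips stand 11 mm ahead of it and the grasp point (between the pads) lies 8 mm behind it; y points along the fingers, x is the direction in which the jaws open and shut, and the axes are right-handed (so a half turn about y gives the same grasp; the last joint's range is limited). The gripper opens to 94 mm and grips with 3 to 60 N. Pads are 16 mm wide; open, the fingers measure 119 mm over their backs; the gripper's body (75 mm by 177 mm) begins 78 mm behind the grasp point.
Start: joints at [-1.181, 0.3, 1.521, -0, 1.321, -0.067], TCP at [0.243, -0.494, 0.216] pointing down, gripper open.
Joint ranges: [-3.03, 3.03], [-0.79, 2.21], [0.23, 2.52], [-1.04, 4.18], [0, 3.07], [-2.55, 2.55]. Speed limits (rad/s): [2.22, 2.22, 2.57, 3.14, 3.14, 3.14].

### API

Orientations are given as [roll, pitch, yaw] about the fixed x, y, z axes, in that order (R = Rz(yaw) Ry(pitch) Rx(roll)).
In Python, from station import ctrl, imaging gives the robot as it stands. The module is installed in compiled form; this text tells all that it offers.
- The arm moves only by the tool apply_moves, never from a script. Its argument "deltas" is a list of rows, each an object with "dp": the shift along the tool's x, y, z in m, a list of three; "roll": the turn about the tool's y in rad; "grip": the closure, from -1 (fully open) to 1 (shut). In form: [{"dp": [tx, ty, tz], "roll": roll, "grip": grip}, ...]. A call has 1 to 10 rows; each row shifts and turns the commanded pose from where the row before left it, along the tool's axes as they then stand; what a row does not reach is not made up. A row lasts 1/8 s, in which the tool goes at most 62.5 mm and 10.7 degrees, less where a joint would pass 70% of its speed; a pose out of reach is approached as far as the arm can. A call with a gripper value outside its range is refused whole. The fingers move at their own pace and stop on an object; "newtons" is the grip in N (left out, the last holds). Time passes only in rows, so rows that do not move let the fingers close. It gives the time, the measured TCP pose, the force and the opening at its end, in the units of the state.
- ctrl.get_obs(): the state, without advancing time (a new reading comes with each control period).
- imaging.camera(name): name is "scene" or "top" or "wrist"; returns the picture (384x512x3 uint8, blue, green, red); there is no depth.
- imaging.camera_info(name): a dict with "K" (3x3 intrinsics, pixels), "world_from_camera" (4x4, takes a point from camera to world coordinates). Camera axes: x right, y down, z forward; pixel columns grow to the right and rows downward; lengths in m; the calibration is good to about 2 mm. A picture is of the moment at which its call begins: read the wrist's pose just before it. camera_info takes no time and is no camera call; for the wrist camera it gives the pose at the moment of the call.
- ctrl.hand_in(): hands the job in, once; it reports no verdict.
The state is a dict: "time_s": time; "qpos": joint angles; "joint_vel": joint speeds; "tau": joint torques, N m; "ee_pos": TCP position; "eef_rot": TCP orientation; "force": force on the tool from outside, world axes, zero at the start; "moment": the same for the moment, N m; "grip_width": finger opening in m.
Only numpy, scipy, OpenCV 4.12 (cv2) and the standard library are available. Lean on these libraries where they do the work, as an engineer would, in place of code of your own. Each camera call takes 0.05 s, during which the arm holds its last target. There are 200 camera calls.

## Working session

There is one attempt and no reset: what is moved stays moved. The work goes in short steps, Python scripts to look and compute and a tool call to move; the robot and the scene stay as the last step left them, time stands still between calls to the robot, and variables do not carry over. Pictures are saved under pics/ and viewed, about 8 in all and at most 12, crops included, and the job is handed in when it is done.

Besides the shell and the picture viewer there is one more tool, called as name(argument=value, ...), one argument or row to a line, values as JSON. apply_moves: Moves the arm, as the interface text tells. Its arguments: {"type":"object","properties":{"deltas":{"type":"array"},"newtons":{"type":"number"}},"required":["deltas"]}

```bash
mkdir -p pics
python3 - <<'E'
from station import ctrl, imaging
import cv2, numpy as np
print(ctrl.get_obs())
for n in ("scene","top"):
    im=imaging.camera(n); cv2.imwrite(f"pics/{n}0.png",cv2.resize(im,(800,600),interpolation=cv2.INTER_CUBIC)); 
    i=imaging.camera_info(n); print(n,np.round(i["K"],1).tolist(),np.round(i["world_from_camera"],4).tolist())
E
```

```text
{'time_s': 0.0, 'qpos': array([-1.18059152e+00,  3.00475064e-01,  1.52155873e+00,  2.65159344e-06,
        1.32068283e+00, -6.66219463e-02]), 'joint_vel': array([ 1.00327836e-03, -2.47981873e-04,  2.08463608e-04,  3.25779197e-05,
        9.85403642e-04,  1.25209516e-03]), 'tau': array([ 9.26693829e-04, -5.31805658e+01, -3.52742279e+01,  7.08190561e-02,
        2.44070718e-02, -7.14128055e-05]), 'ee_pos': array([ 0.24250322, -0.49338803,  0.2158936 ]), 'eef_rot': array([-1.57071894e+00,  1.12130945e-03, -1.11397019e+00]), 'force': array([-0.13708533,  0.91139883,  0.58190793]), 'moment': array([-0.01064536,  0.03387918, -0.01056859]), 'grip_width': 0.09399959671043208}
scene [[424.7, 0.0, 257.1], [0.0, 424.7, 193.3], [0.0, 0.0, 1.0]] [[-0.5642, 0.544, -0.621, 1.3184], [0.8254, 0.3537, -0.4401, 0.5607], [-0.0198, -0.7609, -0.6486, 0.8648], [0.0, 0.0, 0.0, 1.0]]
top [[387.7, 0.0, 257.6], [0.0, 387.7, 192.3], [0.0, 0.0, 1.0]] [[0.0224, -0.9984, 0.0521, 0.4986], [-0.9996, -0.0214, 0.0208, 0.0383], [-0.0196, -0.0526, -0.9984, 1.2838], [0.0, 0.0, 0.0, 1.0]]
```

View pics/top0.png

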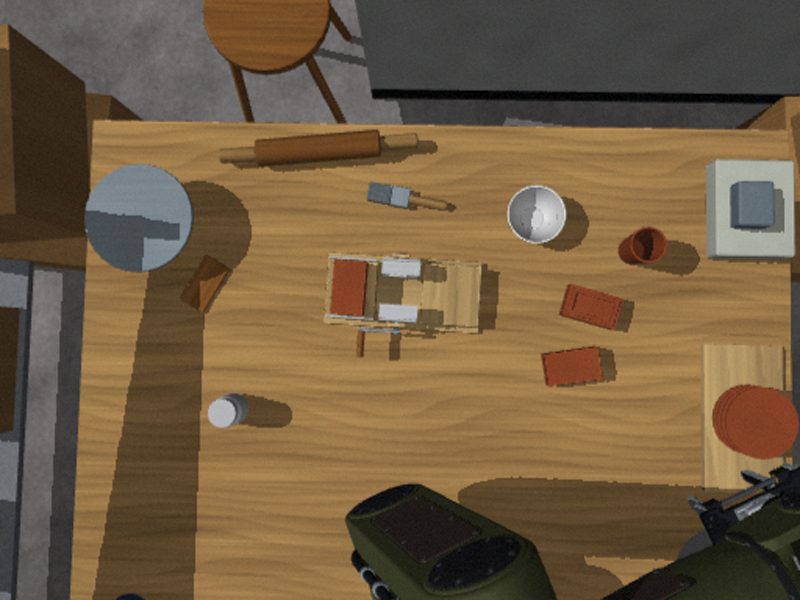

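View pics/scene0.png

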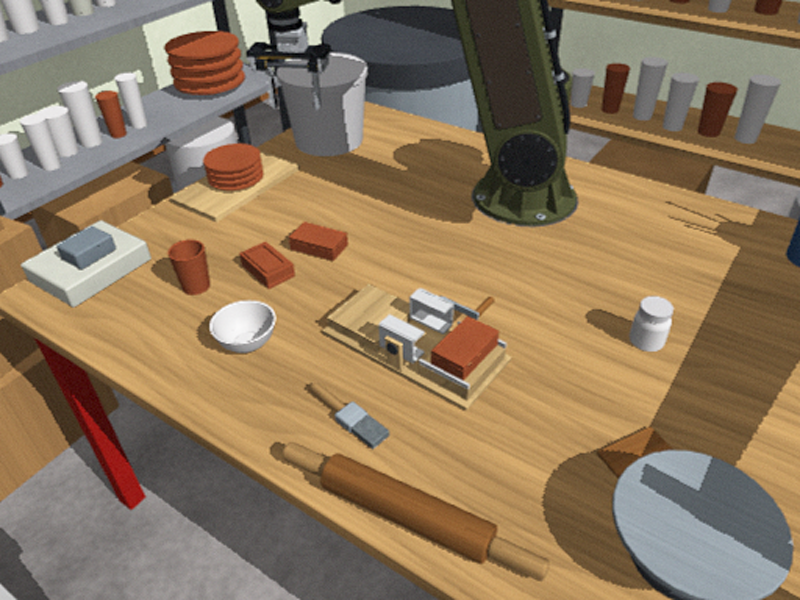

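Top view (800×600): the dish to turn is at (349,288). The turned dish with its foot frame is at (591,307) and the unturned one at (572,366). The stand's +x points right in the image, and the crank is at (360,343), on the robot's side.

```bash
cat > h.py <<'E'
import numpy as np, cv2
from station import ctrl, imaging
def px2w(info,uv,z):
    K=np.array(info["K"]);T=np.array(info["world_from_camera"])
    d=T[:3,:3]@np.linalg.solve(K,np.c_[np.atleast_2d(uv),np.ones(len(np.atleast_2d(uv)))].T)
    o=T[:3,3:]; s=(z-o[2])/d[2]; return (o+d*s).T
def w2px(info,P):
    K=np.array(info["K"]);T=np.linalg.inv(np.array(info["world_from_camera"]))
    c=T[:3,:3]@np.atleast_2d(P).T+T[:3,3:]; q=K@c; return (q[:2]/q[2]).T
def obs():
    o=ctrl.get_obs(); print("t",round(o["time_s"],2),"p",np.round(o["ee_pos"],4),"r",np.round(o["eef_rot"],4),"F",np.round(o["force"],1),"w",round(o["grip_width"],4)); return o
E
python3 - <<'E'
from h import *
i=imaging.camera_info("top")
s=512/800
for n,uv,z in [("infeed dish",(349,287),.078),("turned",(591,307),.038),("unturned",(572,366),.038),("outdeck right top",(479,263),.037),("outdeck right bot",(479,332),.037),("crank",(360,343),.06),("infeed left top",(328,255),.05),("infeed left bot",(325,323),.05),
 ("beaker",(648,243),.09),("bowl",(537,214),.05),("jar",(226,411),.085)]:
    print(n,np.round(px2w(i,np.array(uv)*s,z),4))
E
```

```text
infeed dish [[0.5862 0.1709 0.078 ]]
turned [[ 0.5584 -0.3218  0.038 ]]
unturned [[ 0.4373 -0.2841  0.038 ]]
outdeck right top [[ 0.6444 -0.0919  0.037 ]]
outdeck right bot [[ 0.5023 -0.0941  0.037 ]]
crank [[0.4746 0.1476 0.06  ]]
infeed left top [[0.6531 0.219  0.05  ]]
infeed left bot [[0.5135 0.2211 0.05  ]]
beaker [[ 0.6844 -0.4175  0.09  ]]
bowl [[ 0.746  -0.2073  0.05  ]]
jar [[0.3352 0.4068 0.085 ]]
```

apply_moves(
  deltas=[
    {"dp": [0,-0.05,0],"roll": 0,"grip": 1},
    {"dp": [0,-0.05,0],"roll": 0,"grip": 1},
    {"dp": [0,0,0],"roll": -0.185,"grip": 1},
    {"dp": [0,0,0],"roll": -0.185,"grip": 1},
    {"dp": [0,0,0],"roll": -0.185,"grip": 1},
    {"dp": [0,0,0],"roll": -0.185,"grip": 1},
    {"dp": [0,0,0],"roll": -0.185,"grip": 1},
    {"dp": [0,0,0],"roll": -0.185,"grip": 1},
    {"dp": [0,0,0],"roll": 0,"grip": 1},
  ],
)

```text
time_s: 1.23
ee_pos: [0.2426, -0.4936, 0.3162]
eef_rot: [-1.57, 0.0, -0.005]
force: [0.3, -0.3, -0.0]
grip_width: 0.0073
```

apply_moves(
  deltas=[
    {"dp": [0.022,0,0.04],"roll": 0,"grip": 1},
    {"dp": [0.022,0,0.04],"roll": 0,"grip": 1},
    {"dp": [0.022,0,0.04],"roll": 0,"grip": 1},
    {"dp": [0.022,0,0.04],"roll": 0,"grip": 1},
    {"dp": [0.022,0,0.04],"roll": 0,"grip": 1},
    {"dp": [0.022,0,0.04],"roll": 0,"grip": 1},
    {"dp": [0.022,0,0.04],"roll": 0,"grip": 1},
    {"dp": [0.022,0,0.04],"roll": 0,"grip": 1},
    {"dp": [0.022,0,0.04],"roll": 0,"grip": 1},
    {"dp": [0.022,0,0.04],"roll": 0,"grip": 1},
  ],
)

```text
time_s: 2.48
ee_pos: [0.4647, -0.093, 0.3165]
eef_rot: [-1.571, -0.0, -0.009]
force: [1.1, -0.1, -0.2]
grip_width: 0.0004
```

apply_moves(
  deltas=[
    {"dp": [0.022,0,0.04],"roll": 0,"grip": 1},
    {"dp": [0.022,0,0.04],"roll": 0,"grip": 1},
    {"dp": [0.022,0,0.04],"roll": 0,"grip": 1},
    {"dp": [0.022,0,0.04],"roll": 0,"grip": 1},
    {"dp": [0,0,0],"roll": 0,"grip": 1},
    {"dp": [0,0,0],"roll": 0,"grip": 1},
  ],
)

```text
time_s: 3.22
ee_pos: [0.5526, 0.0648, 0.3162]
eef_rot: [-1.571, 0.0, -0.007]
force: [-0.5, 0.6, -0.3]
grip_width: 0.0004
```

Run:
```python
from h import *
o=obs(); print(o["qpos"].round(3))
i=imaging.camera_info("wrist"); print(np.round(i["K"],1).tolist(),np.round(i["world_from_camera"],4).tolist())
im=imaging.camera("wrist"); cv2.imwrite("pics/w1.png",im); np.save("w1.npy",np.r_[np.array(i["K"]).ravel(),np.array(i["world_from_camera"]).ravel()])
cv2.imwrite("pics/w1v.png",cv2.resize(im,(800,600),interpolation=cv2.INTER_CUBIC))
```

```text
t 3.23 p [0.5526 0.0648 0.3162] r [-1.571e+00  5.000e-04 -6.700e-03] F [-0.5  0.6 -0.3] w 0.0004
[ 0.051  0.261  1.342 -0.     1.539  0.058]
[[342.7, 0.0, 253.4], [0.0, 342.7, 191.4], [0.0, 0.0, 1.0]] [[1.0, -0.007, -0.0017, 0.5541], [-0.0072, -0.96, -0.2798, 0.1462], [0.0003, 0.2798, -0.9601, 0.4832], [0.0, 0.0, 0.0, 1.0]]
```

View pics/w1v.png

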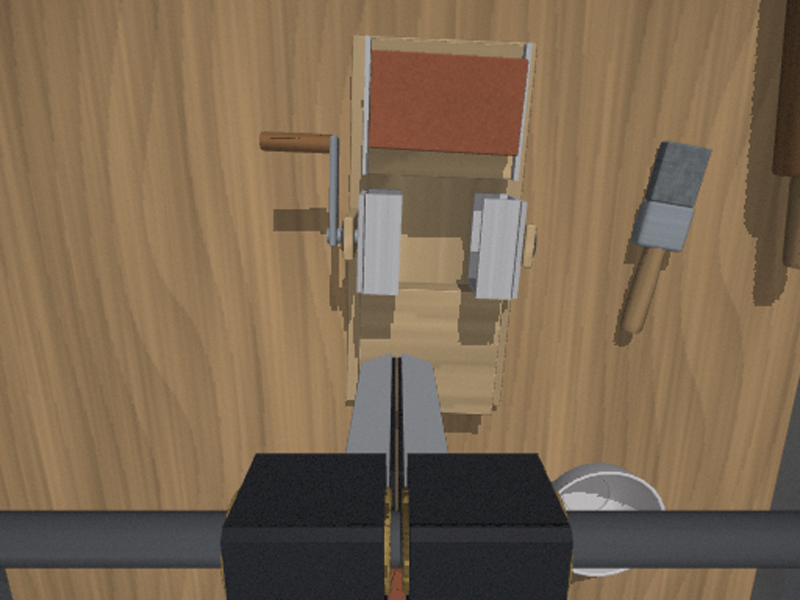

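Wrist view (800×600): the dish top spans (370,50)–(527,155). The inner corners of the cradle rails are about (402,192), (399,294), (482,195) and (477,297), and the crank pin runs (261,141)–(334,143). I'll fit the stand pose to these.

Run:
```python
from h import *
from scipy.optimize import least_squares
a=np.load("w1.npy"); i={"K":a[:9].reshape(3,3),"world_from_camera":a[9:].reshape(4,4)}
s=512/800
obsl=[((402,192),(-.036,-.03,.0865)),((399,294),(.036,-.03,.0865)),((482,195),(-.036,.03,.0865)),((477,297),(.036,.03,.0865)),
((371,38),(-.148,-.058,.05)),((527,44),(-.148,.058,.05)),((514,179),(-.048,.058,.05)),((494,413),(.166,.062,.037)),((297,142),(-.07,-.114,.067))]
uv=np.array([o[0] for o in obsl])*s; P=np.array([o[1] for o in obsl])
def T(p,P):
    c,q=np.cos(p[2]),np.sin(p[2]); return np.c_[P[:,0]*c-P[:,1]*q+p[0],P[:,0]*q+P[:,1]*c+p[1],P[:,2]]
f=lambda p:(w2px(i,T(p,P))-uv).ravel()
r=least_squares(f,[.58,.073,-1.6],loss="soft_l1"); print(r.x.round(4)); print(f(r.x).reshape(-1,2).round(1))
p=r.x
im=cv2.imread("pics/w1.png"); m=cv2.inRange(cv2.cvtColor(im,cv2.COLOR_BGR2HSV),(0,120,60),(11,255,255))
n,l,st,c=cv2.connectedComponentsWithStats(m); k=1+np.argmax(st[1:,4]); ct=max(cv2.findContours((l==k).astype(np.uint8),0,1)[0],key=cv2.contourArea)
R=cv2.boxPoints(cv2.minAreaRect(ct)); print(R/s); W=px2w(i,R,.078); print(W.round(4),W.mean(0))
d=W.mean(0)[:2]-p[:2]; ax=np.array([np.cos(p[2]),np.sin(p[2])]); ay=np.array([-ax[1],ax[0]]); print("dish in stand",d@ax,d@ay)
for q in [(-.15,0,0),(0,0,0),(.1,0,0),(-.07,-.114,0),(.07,-.114,0)]: print(q,T(p,np.array([q])).round(4))
```

```text
[ 0.5875  0.072  -1.6134]
[[ 0.6  2.4]
 [ 0.2 -2.1]
 [ 1.8  2.4]
 [ 0.1 -2.3]
 [-0.5 -1.5]
 [ 0.1 -1.4]
 [ 0.   0.7]
 [-0.7  1.4]
 [-3.3  0.7]]
[[366.64917  146.67372 ]
 [372.003     49.234375]
 [526.82404   57.741035]
 [521.47015  155.18037 ]]
[[0.5328 0.1438 0.078 ]
 [0.538  0.2088 0.078 ]
 [0.6458 0.2026 0.078 ]
 [0.6459 0.137  0.078 ]] [0.59063352 0.17306818 0.078     ]
dish in stand -0.10115669761400092 -0.001135975532204398
(-0.15, 0, 0) [[0.5939 0.2218 0.    ]]
(0, 0, 0) [[0.5875 0.072  0.    ]]
(0.1, 0, 0) [[ 0.5832 -0.028   0.    ]]
(-0.07, -0.114, 0) [[0.4765 0.1468 0.    ]]
(0.07, -0.114, 0) [[0.4706 0.0069 0.    ]]
```

apply_moves(
  deltas=[
    {"dp": [0,0,0],"roll": 0.036,"grip": 1},
    {"dp": [0.011,0,0.046],"roll": 0,"grip": 1},
    {"dp": [0.011,0,0.046],"roll": 0,"grip": 1},
    {"dp": [0.0115,0,0.046],"roll": 0,"grip": 1},
    {"dp": [0,0,0.046],"roll": 0,"grip": 1},
    {"dp": [0,0.05,0],"roll": 0,"grip": 1},
    {"dp": [0,0.05,0],"roll": 0,"grip": 1},
    {"dp": [0,0.05,0],"roll": 0,"grip": 1},
    {"dp": [0,0,0],"roll": 0,"grip": 1},
    {"dp": [0,0,0],"roll": 0,"grip": 1},
  ],
)

```text
time_s: 4.53
ee_pos: [0.5946, 0.2476, 0.1691]
eef_rot: [-1.57, -0.003, -0.041]
force: [0.4, 0.2, 0.3]
grip_width: 0.0004
```

```bash
cat >> h.py <<'E'
PS=np.array([.5875,.072,-1.6134])
def stand(p):
    ax=np.array([np.cos(PS[2]),np.sin(PS[2])]); d=np.array(p[:2])-PS[:2]; return np.array([d@ax,d@np.array([-ax[1],ax[0]]),p[2]]).round(4)
E
python3 -c "
from h import *
o=obs(); print(stand(o['ee_pos']))
im=imaging.camera('wrist'); cv2.imwrite('pics/w2.png',cv2.resize(im,(800,600)))"
```

```text
t 4.53 p [0.5946 0.2476 0.1691] r [-1.5697 -0.0028 -0.0414] F [0.4 0.2 0.3] w 0.0004
[-0.1757 -0.0004  0.1691]
```

View pics/w2.png

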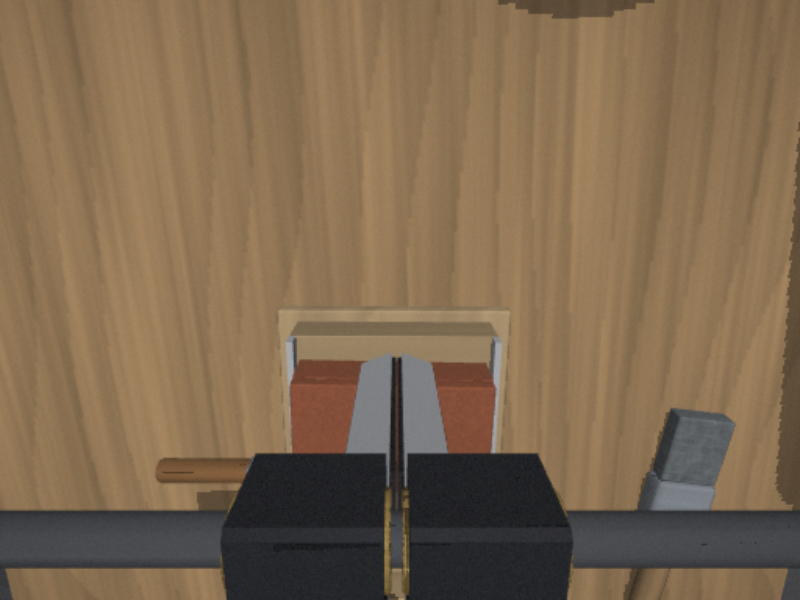

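Fingers are centred behind the dish with everything square. Lowering to push height and pushing.

apply_moves(
  deltas=[
    {"dp": [0,0.05,0],"roll": 0,"grip": 1},
    {"dp": [0,0.05,0],"roll": 0,"grip": 1},
    {"dp": [0,0.009,0],"roll": 0,"grip": 1},
    {"dp": [0,0,-0.02],"roll": 0,"grip": 1},
    {"dp": [0,0,-0.01],"roll": 0,"grip": 1},
    {"dp": [0,0,-0.01],"roll": 0,"grip": 1},
    {"dp": [0,0,-0.01],"roll": 0,"grip": 1},
    {"dp": [0,0,-0.01],"roll": 0,"grip": 1},
    {"dp": [0,0,-0.01],"roll": 0,"grip": 1},
    {"dp": [0,0,-0.01],"roll": 0,"grip": 1},
  ],
)

```text
time_s: 5.82
ee_pos: [0.5912, 0.1677, 0.0592]
eef_rot: [-1.569, -0.003, -0.04]
force: [-0.4, 6.0, 4.9]
grip_width: 0.0002
```

apply_moves(
  deltas=[
    {"dp": [0,0,-0.01],"roll": 0,"grip": 1},
    {"dp": [0,0,-0.01],"roll": 0,"grip": 1},
    {"dp": [0,0,-0.01],"roll": 0,"grip": 1},
    {"dp": [0,0,-0.01],"roll": 0,"grip": 1},
    {"dp": [0,0,0],"roll": 0,"grip": 1},
  ],
)

```text
time_s: 6.45
ee_pos: [0.5888, 0.1267, 0.0575]
eef_rot: [-1.571, 0.0, -0.041]
force: [-0.7, -0.1, 0.4]
grip_width: 0.0005
```

```bash
python3 -c "
from h import *
o=obs(); print(stand(o['ee_pos']))"
```

```text
t 6.45 p [0.5888 0.1267 0.0575] r [-1.5714e+00  3.0000e-04 -4.0900e-02] F [-0.7 -0.1  0.4] w 0.0005
[-0.0547 -0.001   0.0575]
```

apply_moves(
  deltas=[
    {"dp": [0,0,-0.006],"roll": 0,"grip": 1},
    {"dp": [0,0,-0.005],"roll": 0,"grip": 1},
    {"dp": [0,0,0],"roll": 0,"grip": 1},
  ],
)

```text
time_s: 6.82
ee_pos: [0.5883, 0.1163, 0.0573]
eef_rot: [-1.571, 0.0, -0.04]
force: [-0.5, -0.7, 0.4]
grip_width: 0.0006
```

apply_moves(
  deltas=[
    {"dp": [0,0,-0.003],"roll": 0,"grip": 1},
    {"dp": [0,0,-0.002],"roll": 0,"grip": 1},
  ],
)

```text
time_s: 7.08
ee_pos: [0.5884, 0.112, 0.0574]
eef_rot: [-1.57, -0.001, -0.04]
force: [5.7, 8.8, -1.3]
grip_width: 0.0005
```

apply_moves(
  deltas=[
    {"dp": [0,0,-0.002],"roll": 0,"grip": 1},
    {"dp": [0,0,-0.001],"roll": 0,"grip": 1},
  ],
)

```text
time_s: 7.32
ee_pos: [0.5885, 0.1117, 0.0577]
eef_rot: [-1.566, -0.002, -0.04]
force: [4.8, 27.4, -2.6]
grip_width: 0.0006
```

```bash
python3 -c "
from h import *
o=obs(); print(stand(o['ee_pos']))
im=imaging.camera('scene')[160:270,190:350]; cv2.imwrite('pics/s3.png',cv2.resize(im,(800,550),interpolation=cv2.INTER_CUBIC))"
```

```text
t 7.33 p [0.5885 0.1117 0.0577] r [-1.5659 -0.0016 -0.0397] F [ 4.8 27.4 -2.6] w 0.0006
[-0.0398 -0.0007  0.0577]
```

View pics/s3.png

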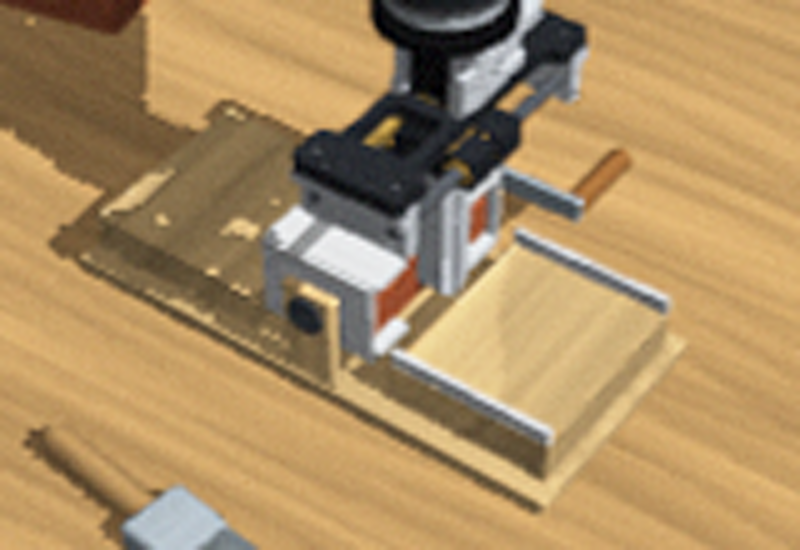

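Dish is home: the cradle shows it inside, with a firm stop at 27 N and TCP x = −0.040. Retreating and turning the tool for the crank.

apply_moves(
  deltas=[
    {"dp": [0,0,0.02],"roll": 0,"grip": 1},
    {"dp": [0,-0.06,0],"roll": 0,"grip": 1},
    {"dp": [0,-0.06,0],"roll": 0,"grip": 1},
    {"dp": [-0.055,0,0],"roll": 0,"grip": 0},
    {"dp": [-0.055,0,0],"roll": 0,"grip": 0},
    {"dp": [0,0,0],"roll": -0.175,"grip": 0},
    {"dp": [0,0,0],"roll": -0.175,"grip": 0},
    {"dp": [0,0,0],"roll": -0.175,"grip": 0},
    {"dp": [0,0,0],"roll": -0.175,"grip": 0},
    {"dp": [0,0,0],"roll": -0.175,"grip": 0},
  ],
)

```text
time_s: 8.62
ee_pos: [0.4789, 0.1332, 0.1775]
eef_rot: [-1.571, 0.001, 0.841]
force: [0.2, 0.3, -0.7]
grip_width: 0.047
```

apply_moves(
  deltas=[
    {"dp": [0,0,0],"roll": -0.175,"grip": 0},
    {"dp": [0,0,0],"roll": -0.175,"grip": 0},
    {"dp": [0,0,0],"roll": -0.175,"grip": 0},
    {"dp": [0,0,0],"roll": -0.171,"grip": 0},
    {"dp": [0,0,0],"roll": 0,"grip": 0},
    {"dp": [0,0,0],"roll": 0,"grip": 0},
  ],
)

```text
time_s: 9.38
ee_pos: [0.4789, 0.1332, 0.1774]
eef_rot: [-1.571, 0.0, 1.527]
force: [0.3, 0.2, 0.2]
grip_width: 0.0472
```

```bash
python3 -c "
from h import *
o=obs(); print(stand(o['ee_pos']))
im=imaging.camera('wrist'); cv2.imwrite('pics/w4.png',cv2.resize(im,(800,600)))"
```

```text
t 9.38 p [0.4789 0.1332 0.1774] r [-1.5707e+00  3.0000e-04  1.5272e+00] F [0.3 0.2 0.2] w 0.0472
[-0.0565 -0.1111  0.1774]
```

View pics/w4.png

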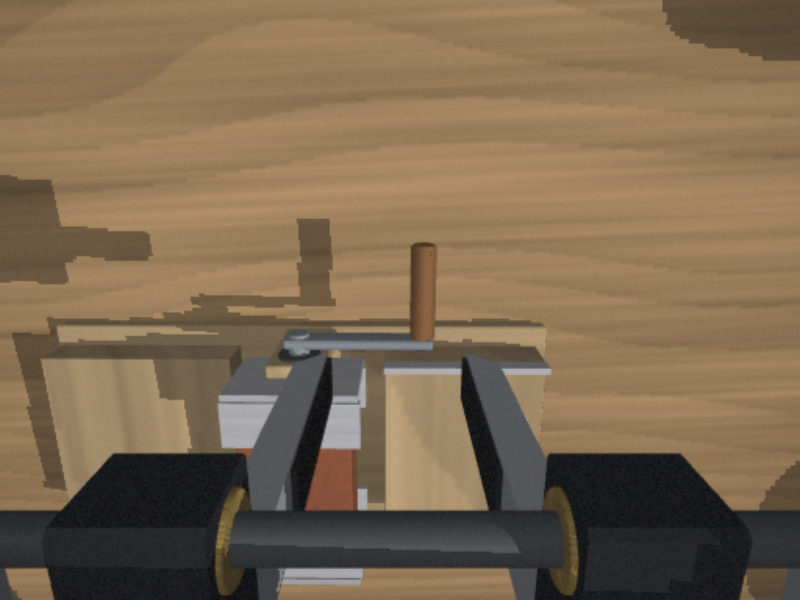

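Fingers straddle the stand, and the pin runs from (424,245) to (424,338).

```bash
python3 -c "
from h import *
i=imaging.camera_info('wrist')
for q in [(424,247),(423,338),(423,292)]: print(stand(px2w(i,np.array(q)*.64,.066)[0]))"
```

```text
[-0.0709 -0.1391  0.066 ]
[-0.0711 -0.088   0.066 ]
[-0.0707 -0.1145  0.066 ]
```

apply_moves(
  deltas=[
    {"dp": [0.0138,0,0.006],"roll": 0,"grip": 0},
    {"dp": [0,0.05,0],"roll": 0,"grip": 0},
    {"dp": [0,0.05,0],"roll": 0,"grip": 0},
    {"dp": [0,0.0254,0],"roll": 0,"grip": 0},
    {"dp": [0,0,0],"roll": 0,"grip": 1},
    {"dp": [0,0,0],"roll": 0,"grip": 1},
    {"dp": [0,0,0],"roll": 0,"grip": 1},
    {"dp": [0,0,0],"roll": 0,"grip": 1},
  ],
  newtons=15,
)

```text
time_s: 10.42
ee_pos: [0.474, 0.1479, 0.053]
eef_rot: [-1.573, -0.002, 1.531]
force: [-0.1, 3.1, 1.3]
grip_width: 0.0136
```

```bash
python3 -c "
from h import *
o=obs(); print(stand(o['ee_pos']))
N=24; a=np.linspace(0,np.pi,N+1); x=.07*np.cos(a); z=.07*np.sin(a)
# tool x = -stand x, tool y = -z
print(np.c_[np.diff(x),-np.diff(z)].round(4).tolist())"
```

```text
t 10.43 p [0.474  0.1479 0.053 ] r [-1.5726 -0.0016  1.5305] F [-0.1  3.1  1.3] w 0.0136
[-0.071  -0.1166  0.053 ]
[[-0.0006, -0.0091], [-0.0018, -0.009], [-0.0029, -0.0087], [-0.004, -0.0082], [-0.0051, -0.0076], [-0.006, -0.0069], [-0.0069, -0.006], [-0.0076, -0.0051], [-0.0082, -0.004], [-0.0087, -0.0029], [-0.009, -0.0018], [-0.0091, -0.0006], [-0.0091, 0.0006], [-0.009, 0.0018], [-0.0087, 0.0029], [-0.0082, 0.004], [-0.0076, 0.0051], [-0.0069, 0.006], [-0.006, 0.0069], [-0.0051, 0.0076], [-0.004, 0.0082], [-0.0029, 0.0087], [-0.0018, 0.009], [-0.0006, 0.0091]]
```

apply_moves(
  deltas=[
    {"dp": [-0.0006,-0.0091,0],"roll": 0,"grip": 1},
    {"dp": [-0.0018,-0.009,0],"roll": 0,"grip": 1},
    {"dp": [-0.0029,-0.0087,0],"roll": 0,"grip": 1},
    {"dp": [-0.004,-0.0082,0],"roll": 0,"grip": 1},
    {"dp": [-0.0051,-0.0076,0],"roll": 0,"grip": 1},
    {"dp": [-0.006,-0.0069,0],"roll": 0,"grip": 1},
  ],
)

```text
time_s: 11.18
ee_pos: [0.4733, 0.1297, 0.1039]
eef_rot: [-1.574, -0.006, 1.531]
force: [-7.0, 25.7, 16.5]
grip_width: 0.0137
```

```bash
python3 -c "
from h import *
o=obs(); print(stand(o['ee_pos']),o['moment'].round(2))"
```

```text
t 11.18 p [0.4733 0.1297 0.1039] r [-1.5737 -0.0061  1.5308] F [-7.  25.7 16.5] w 0.0137
[-0.0528 -0.1165  0.1039] [4.95 1.14 0.07]
```

Some radial force has built up, with the true circle about 2.5 mm further out. I'll relieve it, grip lighter and continue.

apply_moves(
  deltas=[
    {"dp": [0.0022,-0.0014,0],"roll": 0,"grip": 1},
    {"dp": [-0.0069,-0.006,0],"roll": 0,"grip": 1},
  ],
  newtons=7,
)

```text
time_s: 11.42
ee_pos: [0.4735, 0.1236, 0.1104]
eef_rot: [-1.574, -0.003, 1.531]
force: [0.6, 13.3, 10.3]
grip_width: 0.0145
```

apply_moves(
  deltas=[
    {"dp": [-0.0076,-0.0051,0],"roll": 0,"grip": 1},
    {"dp": [-0.0082,-0.004,0],"roll": 0,"grip": 1},
  ],
)

```text
time_s: 11.68
ee_pos: [0.4727, 0.107, 0.1196]
eef_rot: [-1.574, -0.002, 1.531]
force: [1.5, 5.7, 5.1]
grip_width: 0.0136
```

```bash
python3 -c "
from h import *
o=obs(); print(stand(o['ee_pos']),o['moment'].round(2))
im=imaging.camera('scene')[150:270,190:350]; cv2.imwrite('pics/s5.png',cv2.resize(im,(800,600),interpolation=cv2.INTER_CUBIC))"
```

```text
t 11.68 p [0.4727 0.107  0.1196] r [-1.5737 -0.002   1.5311] F [1.5 5.7 5.1] w 0.0136
[-0.0301 -0.1162  0.1196] [ 1.21 -0.33 -0.  ]
```

View pics/s5.png

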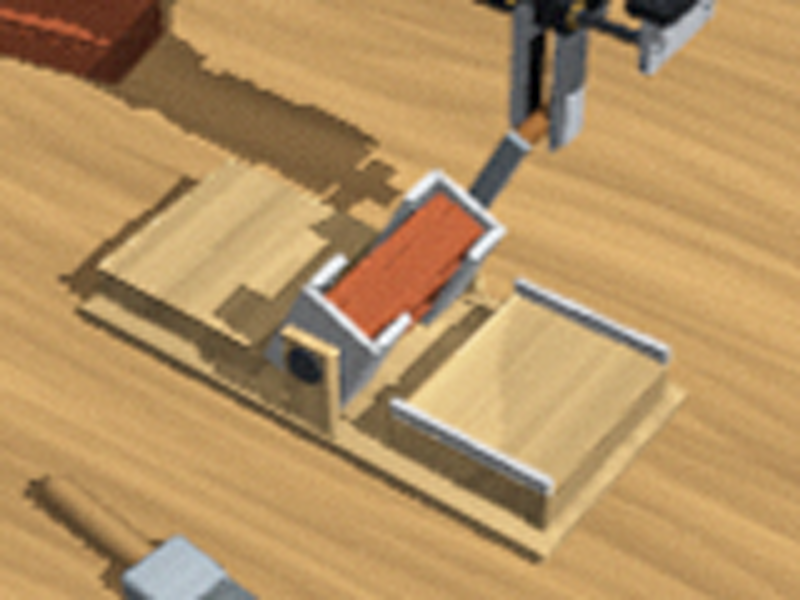

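The cradle is tilted up about 65° with the dish safely inside and the pin held. Continuing.

apply_moves(
  deltas=[
    {"dp": [-0.0087,-0.0029,0],"roll": 0,"grip": 1},
    {"dp": [-0.009,-0.0018,0],"roll": 0,"grip": 1},
    {"dp": [-0.0091,-0.0006,0],"roll": 0,"grip": 1},
    {"dp": [-0.0091,0.0006,0],"roll": 0,"grip": 1},
    {"dp": [-0.009,0.0018,0],"roll": 0,"grip": 1},
  ],
)

```text
time_s: 12.35
ee_pos: [0.4699, 0.0608, 0.1207]
eef_rot: [-1.57, 0.0, 1.531]
force: [-0.9, 3.1, 1.9]
grip_width: 0.0134
```

apply_moves(
  deltas=[
    {"dp": [-0.0087,0.0029,0],"roll": 0,"grip": 1},
    {"dp": [-0.0082,0.004,0],"roll": 0,"grip": 1},
    {"dp": [-0.0076,0.0051,0],"roll": 0,"grip": 1},
    {"dp": [-0.0069,0.006,0],"roll": 0,"grip": 1},
  ],
)

```text
time_s: 12.85
ee_pos: [0.4688, 0.0296, 0.1025]
eef_rot: [-1.571, 0.0, 1.531]
force: [-0.7, 1.9, 0.8]
grip_width: 0.0139
```

```bash
python3 -c "
from h import *
o=obs(); print(stand(o['ee_pos']),o['moment'].round(2))"
```

```text
t 12.85 p [0.4688 0.0296 0.1025] r [-1.5705e+00  1.0000e-04  1.5309e+00] F [-0.7  1.9  0.8] w 0.0139
[ 0.0474 -0.1168  0.1025] [ 0.54 -0.01 -0.04]
```

apply_moves(
  deltas=[
    {"dp": [-0.006,0.0069,0],"roll": 0,"grip": 1},
    {"dp": [-0.0051,0.0076,0],"roll": 0,"grip": 1},
    {"dp": [-0.004,0.0082,0],"roll": 0,"grip": 1},
    {"dp": [-0.0029,0.0087,0],"roll": 0,"grip": 1},
    {"dp": [-0.0018,0.009,0],"roll": 0,"grip": 1},
    {"dp": [-0.0006,0.0091,0],"roll": 0,"grip": 1},
  ],
)

```text
time_s: 13.6
ee_pos: [0.4679, 0.0084, 0.0528]
eef_rot: [-1.57, 0.002, 1.531]
force: [-2.1, -14.7, 2.2]
grip_width: 0.0138
```

apply_moves(
  deltas=[
    {"dp": [0,0.002,0],"roll": 0,"grip": 1},
    {"dp": [0,0,0],"roll": 0,"grip": 1},
  ],
)

```text
time_s: 13.85
ee_pos: [0.4679, 0.0084, 0.0507]
eef_rot: [-1.57, 0.002, 1.531]
force: [-1.7, -14.0, -0.4]
grip_width: 0.014
```

```bash
python3 -c "
from h import *
o=obs(); print(stand(o['ee_pos']),o['moment'].round(2))"
```

```text
t 13.85 p [0.4679 0.0084 0.0507] r [-1.5701  0.0021  1.5311] F [ -1.7 -14.   -0.4] w 0.014
[ 0.0687 -0.1168  0.0507] [-2.42  0.17  0.  ]
```

apply_moves(
  deltas=[
    {"dp": [0,0,0],"roll": 0,"grip": 0.2},
    {"dp": [0,0,0],"roll": 0,"grip": 0.2},
    {"dp": [0,-0.06,0],"roll": 0,"grip": 0.5},
    {"dp": [0,-0.06,0],"roll": 0,"grip": 1},
    {"dp": [0.05,0,-0.03],"roll": 0,"grip": 1},
    {"dp": [0.05,0,-0.03],"roll": 0,"grip": 1},
    {"dp": [0.05,0,-0.03],"roll": 0,"grip": 1},
    {"dp": [0,0,-0.026],"roll": 0,"grip": 1},
    {"dp": [0,0,0],"roll": 0,"grip": 1},
  ],
  newtons=15,
)

```text
time_s: 14.98
ee_pos: [0.5906, 0.1555, 0.1705]
eef_rot: [-1.57, 0.0, 1.532]
force: [-0.6, -0.8, -0.1]
grip_width: 0.0005
```

```bash
python3 -c "
from h import *
o=obs(); print(stand(o['ee_pos']))
a=cv2.resize(imaging.camera('wrist'),(400,300),interpolation=cv2.INTER_AREA)
b=cv2.resize(imaging.camera('scene')[140:275,180:360],(400,300),interpolation=cv2.INTER_CUBIC)
cv2.imwrite('pics/c6.png',np.hstack([a,b]))"
```

```text
t 14.97 p [0.5906 0.1555 0.1705] r [-1.5701e+00  1.0000e-04  1.5317e+00] F [-0.6 -0.8 -0.1] w 0.0005
[-0.0836 -0.0005  0.1705]
```

View pics/c6.png

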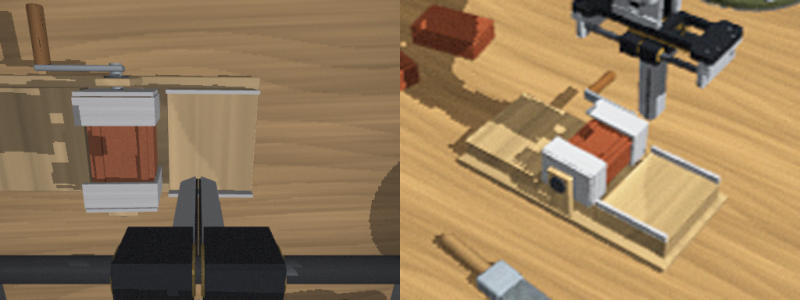

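Left view shows the cradle over with the foot up and the pin around (37,35). I'll check numerically that it is level before pushing.

```bash
python3 -c "
from h import *
i=imaging.camera_info('wrist')
ax=PS[2];R=np.array([[np.cos(ax),-np.sin(ax)],[np.sin(ax),np.cos(ax)]])
for th in (np.pi,2.95,2.8):
  P=[]
  for y in (-.0865,-.1415): P.append([*(R@[-.001-.07*np.cos(th),y]+PS[:2]),.06+.07*np.sin(th)])
  print(th,(w2px(i,np.array(P))/1.28).round(1).tolist())"
```

```text
3.141592653589793 [[45.3, 66.7], [36.0, 5.1]]
2.95 [[39.0, 66.5], [28.8, 1.5]]
2.8 [[35.7, 66.3], [24.8, -1.4]]
```

Pin matches a full half turn (ends at (36,5) and (44,66)). Pushing out.

apply_moves(
  deltas=[
    {"dp": [0,0.055,0],"roll": 0,"grip": 1},
    {"dp": [0,0.0575,0],"roll": 0,"grip": 1},
    {"dp": [-0.012,0,0],"roll": 0,"grip": 1},
    {"dp": [-0.012,0,0],"roll": 0,"grip": 1},
    {"dp": [-0.008,0,0],"roll": 0,"grip": 1},
    {"dp": [-0.008,0,0],"roll": 0,"grip": 1},
    {"dp": [-0.008,0,0],"roll": 0,"grip": 1},
  ],
)

```text
time_s: 15.95
ee_pos: [0.5889, 0.1074, 0.0608]
eef_rot: [-1.574, -0.002, 1.531]
force: [0.5, 7.5, 5.7]
grip_width: 0.0005
```

apply_moves(
  deltas=[
    {"dp": [-0.008,0,0],"roll": 0,"grip": 1},
    {"dp": [-0.008,0,0],"roll": 0,"grip": 1},
    {"dp": [-0.008,0,0],"roll": 0,"grip": 1},
    {"dp": [-0.008,0,0],"roll": 0,"grip": 1},
    {"dp": [-0.008,0,0],"roll": 0,"grip": 1},
    {"dp": [-0.008,0,0],"roll": 0,"grip": 1},
  ],
)

```text
time_s: 16.7
ee_pos: [0.5861, 0.0586, 0.0591]
eef_rot: [-1.571, -0.0, 1.531]
force: [-0.1, 3.4, 2.6]
grip_width: 0.0004
```

apply_moves(
  deltas=[
    {"dp": [-0.008,0,0],"roll": 0,"grip": 1},
    {"dp": [-0.008,0,0],"roll": 0,"grip": 1},
    {"dp": [-0.008,0,0],"roll": 0,"grip": 1},
    {"dp": [-0.008,0,0],"roll": 0,"grip": 1},
    {"dp": [0,0,0],"roll": 0,"grip": 1},
  ],
)

```text
time_s: 17.32
ee_pos: [0.5848, 0.0263, 0.0589]
eef_rot: [-1.571, 0.0, 1.53]
force: [0.3, -0.5, -0.6]
grip_width: 0.0006
```

apply_moves(
  deltas=[
    {"dp": [0.01,0,0],"roll": 0,"grip": 1},
    {"dp": [0,-0.05,0],"roll": 0,"grip": 1},
    {"dp": [0,-0.06,0],"roll": 0,"grip": 1},
    {"dp": [0,-0.04,0],"roll": 0,"grip": -1},
    {"dp": [-0.055,0,-0.05],"roll": 0,"grip": -1},
    {"dp": [0,0,-0.05],"roll": 0,"grip": -1},
    {"dp": [0,0,0],"roll": 0,"grip": -1},
    {"dp": [0,0,0],"roll": 0,"grip": -1},
  ],
)

```text
time_s: 18.32
ee_pos: [0.6749, -0.012, 0.2086]
eef_rot: [-1.57, -0.0, 1.532]
force: [-0.6, -0.2, 0.6]
grip_width: 0.047
```

```bash
cat >> h.py <<'E'
def dishes(name,im,i):
    m=cv2.inRange(cv2.cvtColor(im,cv2.COLOR_BGR2HSV),(0,110,40),(12,255,255)); m=cv2.morphologyEx(m,cv2.MORPH_CLOSE,np.ones((5,5)))
    for c in cv2.findContours(m,0,1)[0]:
        if cv2.contourArea(c)>400: print(name,cv2.contourArea(c),cv2.boxPoints(cv2.minAreaRect(c)).round(1).tolist())
E
python3 -c "
from h import *
o=obs(); print(stand(o['ee_pos']))
i=imaging.camera_info('wrist'); im=imaging.camera('wrist'); cv2.imwrite('pics/w7raw.png',im); np.save('w7.npy',np.r_[np.array(i['K']).ravel(),np.array(i['world_from_camera']).ravel()])
cv2.imwrite('pics/w7.png',cv2.resize(im,(800,600),interpolation=cv2.INTER_CUBIC)); dishes('w',im,i)"
```

```text
t 18.32 p [ 0.6749 -0.012   0.2086] r [-1.5701 -0.      1.5317] F [-0.6 -0.2  0.6] w 0.047
[0.0802 0.0909 0.2086]
w 10520.0 [[199.0, 5.0], [280.0, 5.0], [280.0, 141.0], [199.0, 141.0]]
```

View pics/w7.png

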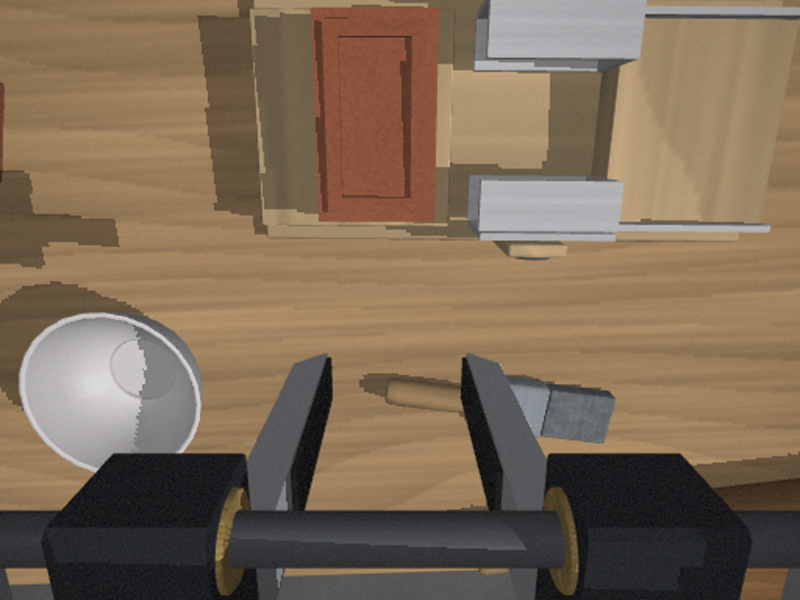

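The dish is out, foot-up and square to the stand. Its right edge is (437,8)–(435,222). I'll locate it and the turned dish.

```bash
python3 -c "
from h import *
a=np.load('w7.npy'); i={'K':a[:9].reshape(3,3),'world_from_camera':a[9:].reshape(4,4)}
for q in [(437,8),(435,222),(318,8),(326,221)]: 
  w=px2w(i,np.array(q)*.64,.071)[0]; print(q,w.round(4),stand(w))"
```

```text
(437, 8) [0.5288 0.0145 0.071 ] [ 0.06   -0.0562  0.071 ]
(435, 222) [0.6382 0.0114 0.071 ] [0.0584 0.0533 0.071 ]
(318, 8) [ 0.5264 -0.0463  0.071 ] [ 0.1208 -0.056   0.071 ]
(326, 221) [ 0.6352 -0.0506  0.071 ] [0.1204 0.0529 0.071 ]
```

apply_moves(
  deltas=[
    {"dp": [-0.0115,0,0.046],"roll": 0,"grip": -1},
    {"dp": [0,0,0.046],"roll": 0,"grip": -1},
    {"dp": [0,0.03,0],"roll": 0,"grip": -1},
    {"dp": [0,0.03,0],"roll": 0,"grip": -1},
    {"dp": [0,0,0],"roll": 0,"grip": -1},
  ],
  newtons=25,
)

```text
time_s: 19.0
ee_pos: [0.5816, -0.0201, 0.1482]
eef_rot: [-1.568, -0.0, 1.531]
force: [0.8, 0.3, 0.5]
grip_width: 0.0937
```

```bash
python3 -c "
from h import *
o=obs(); print(stand(o['ee_pos']))"
```

```text
t 19.0 p [ 0.5816 -0.0201  0.1482] r [-1.5685e+00 -1.0000e-04  1.5314e+00] F [0.8 0.3 0.5] w 0.0937
[ 0.0923 -0.002   0.1482]
```

apply_moves(
  deltas=[
    {"dp": [0,0.04,0],"roll": 0,"grip": -1},
    {"dp": [0,0.04,0],"roll": 0,"grip": -1},
    {"dp": [0,0.0175,0],"roll": 0,"grip": -1},
    {"dp": [0,0,0],"roll": 0,"grip": -1},
    {"dp": [0,0,0],"roll": 0,"grip": 0.6},
    {"dp": [0,0,0],"roll": 0,"grip": 0.6},
    {"dp": [0,0,0],"roll": 0,"grip": 1},
    {"dp": [0,0,0],"roll": 0,"grip": 1},
  ],
)

```text
time_s: 20.0
ee_pos: [0.5834, -0.0203, 0.0523]
eef_rot: [-1.572, -0.0, 1.531]
force: [-0.9, 3.3, 6.7]
grip_width: 0.0661
```

```bash
python3 -c "
from h import *
o=obs(); print(stand(o['ee_pos']))"
```

```text
t 20.0 p [ 0.5834 -0.0203  0.0523] r [-1.5721e+00 -5.0000e-04  1.5310e+00] F [-0.9  3.3  6.7] w 0.0661
[ 0.0924 -0.0001  0.0523]
```

apply_moves(
  deltas=[
    {"dp": [0,0,0],"roll": 0,"grip": 1},
    {"dp": [0,-0.004,0],"roll": 0,"grip": 1},
    {"dp": [0,-0.008,0],"roll": 0,"grip": 1},
    {"dp": [0,-0.02,0],"roll": 0,"grip": 1},
    {"dp": [0,-0.03,0],"roll": 0,"grip": 1},
    {"dp": [0,-0.03,0],"roll": 0,"grip": 1},
    {"dp": [0,0,0],"roll": 0,"grip": 1},
  ],
)

```text
time_s: 20.88
ee_pos: [0.5839, -0.0208, 0.1455]
eef_rot: [-1.575, 0.0, 1.531]
force: [-0.5, -0.7, -4.4]
grip_width: 0.0659
```

```bash
python3 -c "
from h import *
o=obs(); print(stand(o['ee_pos']))
b=imaging.camera('scene')[110:250,160:340]
cv2.imwrite('pics/s8.png',cv2.resize(b,(771,600),interpolation=cv2.INTER_CUBIC))"
```

```text
t 20.88 p [ 0.5839 -0.0208  0.1455] r [-1.5748e+00  3.0000e-04  1.5310e+00] F [-0.5 -0.7 -4.4] w 0.0659
[0.0929 0.0003 0.1455]
```

View pics/s8.png

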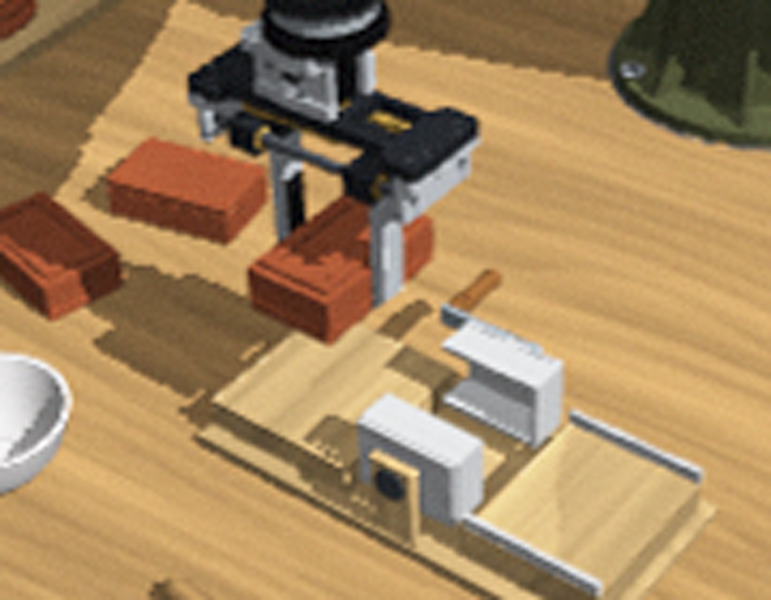

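The dish is held level across body and lid, with about 4.4 N of weight. I'll carry it high to beyond the turned dish and turn the tool to yaw ≈ −0.27.

apply_moves(
  deltas=[
    {"dp": [0,-0.05,0],"roll": 0,"grip": 1},
    {"dp": [0,-0.05,0],"roll": 0,"grip": 1},
    {"dp": [-0.045,0,0.005],"roll": 0,"grip": 1},
    {"dp": [-0.045,0,0.005],"roll": 0,"grip": 1},
    {"dp": [-0.045,0,0.005],"roll": 0,"grip": 1},
    {"dp": [-0.045,0,0.005],"roll": 0,"grip": 1},
    {"dp": [-0.045,0,0.005],"roll": 0,"grip": 1},
    {"dp": [-0.045,0,0.005],"roll": 0,"grip": 1},
    {"dp": [-0.045,0,0.005],"roll": 0,"grip": 1},
    {"dp": [-0.045,0,0.005],"roll": 0,"grip": 1},
  ],
)

```text
time_s: 22.18
ee_pos: [0.528, -0.38, 0.2411]
eef_rot: [-1.568, -0.002, 1.531]
force: [1.0, -0.6, -3.7]
grip_width: 0.0659
```

apply_moves(
  deltas=[
    {"dp": [-0.045,0,0.005],"roll": 0,"grip": 1},
    {"dp": [-0.03,0,0],"roll": 0.1,"grip": 1},
    {"dp": [0,0,0],"roll": 0.17,"grip": 1},
    {"dp": [0,0,0],"roll": 0.17,"grip": 1},
    {"dp": [0,0,0],"roll": 0.17,"grip": 1},
    {"dp": [0,0,0],"roll": 0.17,"grip": 1},
    {"dp": [0,0,0],"roll": 0.17,"grip": 1},
    {"dp": [0,0,0],"roll": 0.17,"grip": 1},
    {"dp": [0,0,0],"roll": 0.17,"grip": 1},
    {"dp": [0,0,0],"roll": 0.17,"grip": 1},
  ],
)

```text
time_s: 23.42
ee_pos: [0.5204, -0.4534, 0.2409]
eef_rot: [-1.568, 0.002, 0.065]
force: [-0.8, -0.1, -3.8]
grip_width: 0.0658
```

apply_moves(
  deltas=[
    {"dp": [0,0,0],"roll": 0.17,"grip": 1},
    {"dp": [0,0,0],"roll": 0.17,"grip": 1},
    {"dp": [0,0,0],"roll": 0,"grip": 1},
    {"dp": [0,0,0],"roll": 0,"grip": 1},
  ],
)

```text
time_s: 23.92
ee_pos: [0.5206, -0.4534, 0.2423]
eef_rot: [-1.57, 0.001, -0.265]
force: [0.0, 0.9, -3.5]
grip_width: 0.0653
```

```bash
python3 -c "
from h import *
o=obs()
i=imaging.camera_info('wrist'); im=imaging.camera('wrist'); cv2.imwrite('pics/w9raw.png',im); np.save('w9.npy',np.r_[np.array(i['K']).ravel(),np.array(i['world_from_camera']).ravel()])
cv2.imwrite('pics/w9.png',cv2.resize(im,(800,600),interpolation=cv2.INTER_CUBIC)); dishes('w',im,i)"
```

```text
t 23.93 p [ 0.5206 -0.4534  0.2423] r [-1.5701e+00  1.4000e-03 -2.6520e-01] F [ 0.   0.9 -3.5] w 0.0653
w 1009.5 [[149.0, 364.0], [207.0, 364.0], [207.0, 383.0], [149.0, 383.0]]
w 26261.5 [[171.0, 326.0], [179.6999969482422, 132.89999389648438], [329.0, 139.6999969482422], [320.20001220703125, 332.70001220703125]]
w 6285.5 [[348.20001220703125, 80.9000015258789], [443.1000061035156, 40.20000076293945], [474.29998779296875, 113.0999984741211], [379.5, 153.8000030517578]]
w 6011.0 [[227.0, 94.0], [227.0, 0.0], [294.0, 0.0], [294.0, 94.0]]
w 6397.0 [[79.0, -0.0], [142.1999969482422, -31.600000381469727], [193.0, 70.0], [129.8000030517578, 101.5999984741211]]
```

View pics/w9.png

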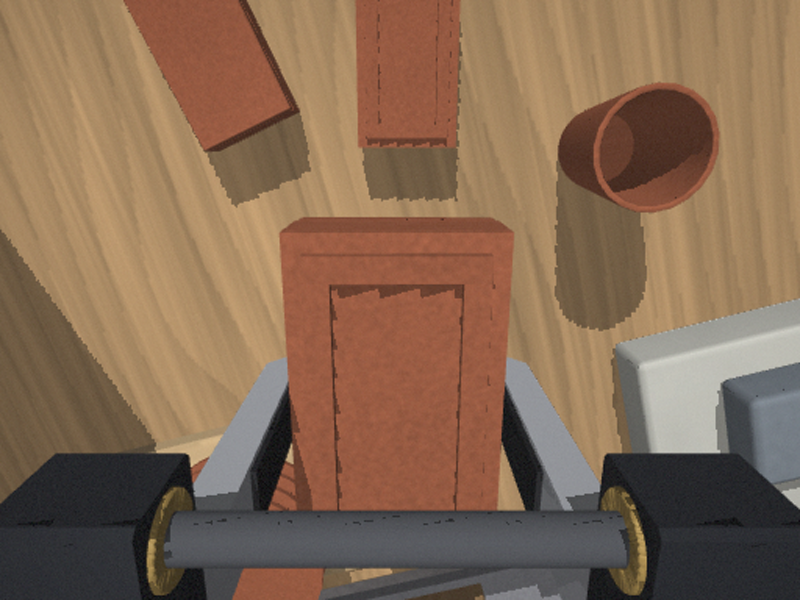

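The turned dish lies straight ahead with its near end at (359..459,~143), and its far end is cut off. I'll back up 70 mm and measure its outline there.

apply_moves(
  deltas=[
    {"dp": [0,0,-0.035],"roll": 0,"grip": 1},
    {"dp": [0,0,-0.035],"roll": 0,"grip": 1},
    {"dp": [0,0,0],"roll": 0,"grip": 1},
    {"dp": [0,0,0],"roll": 0,"grip": 1},
  ],
)

```text
time_s: 24.48
ee_pos: [0.5022, -0.5206, 0.2431]
eef_rot: [-1.57, 0.0, -0.268]
force: [-0.4, -0.3, -4.1]
grip_width: 0.0658
```

```bash
python3 -c "
from h import *
o=obs()
i=imaging.camera_info('wrist'); im=imaging.camera('wrist'); cv2.imwrite('pics/w10raw.png',im); np.save('w10.npy',np.r_[np.array(i['K']).ravel(),np.array(i['world_from_camera']).ravel()])
cv2.imwrite('pics/w10.png',cv2.resize(im[0:256,128:384],(800,800),interpolation=cv2.INTER_CUBIC)[:600]); dishes('w',im,i)"
```

```text
t 24.48 p [ 0.5022 -0.5206  0.2431] r [-1.5703e+00  4.0000e-04 -2.6770e-01] F [-0.4 -0.3 -4.1] w 0.0658
w 2435.5 [[82.9000015258789, 288.3999938964844], [126.9000015258789, 216.39999389648438], [165.1999969482422, 239.6999969482422], [121.19999694824219, 311.70001220703125]]
w 26300.0 [[171.8000030517578, 326.0], [179.60000610351562, 133.60000610351562], [328.8999938964844, 139.60000610351562], [321.1000061035156, 332.0]]
w 5135.0 [[362.0, 0.0], [473.0, 0.0], [473.0, 55.0], [362.0, 55.0]]
w 1753.5 [[227.0, 0.0], [293.0, 0.0], [293.0, 27.0], [227.0, 27.0]]
w 1266.0 [[111.0, 0.0], [187.0, 0.0], [187.0, 30.0], [111.0, 30.0]]
```

View pics/w10.png

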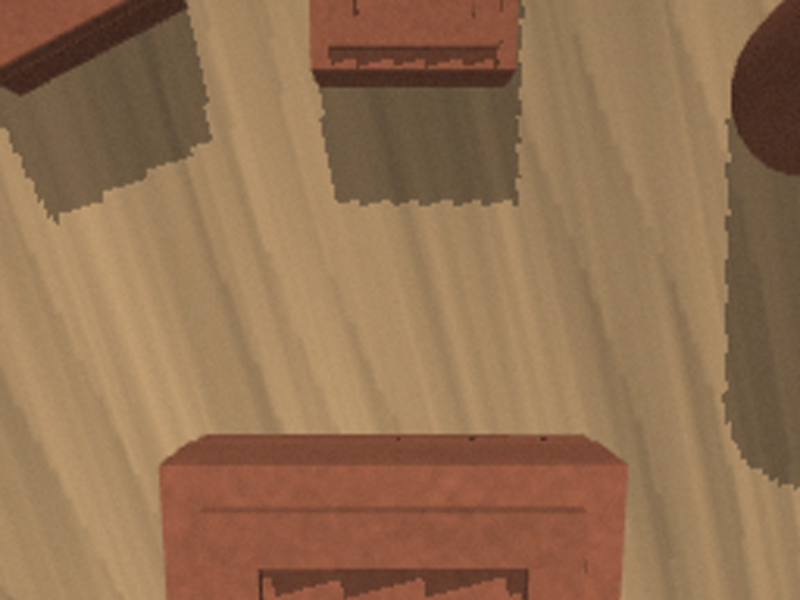

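Now the near edge of the turned dish is clear at crop (313,70)–(518,69), and the held dish's front edge is at (161,465)–(627,465).

```bash
cat > m.py <<'E'
from h import *
def L(f): a=np.load(f); return {'K':a[:9].reshape(3,3),'world_from_camera':a[9:].reshape(4,4)}
i9,i10=L('w9.npy'),L('w10.npy')
u=lambda q:np.array(q)/3.125+[128,0]
A=px2w(i10,[u((313,70)),u((518,69))],.034); v=A[1]-A[0]; print(A.round(4),np.linalg.norm(v),'yaw',np.arctan2(v[1],v[0]))
for s in [((357,2),(359.5,138)),((461,2),(459,138))]:
    q=px2w(i9,np.array(s)*.64,.034); d=q[0]-q[1]; print('side',q.round(4),'yaw',np.arctan2(d[1],d[0])-np.pi/2)
y=np.arctan2(v[1],v[0]); n=np.array([-np.sin(y),np.cos(y)]); c=A.mean(0)[:2]+.055*n; print('turned centre',c.round(4))
H=px2w(i10,[u((161,465)),u((627,465))],.2431+.0187); v=H[1]-H[0]; y2=np.arctan2(v[1],v[0]); n2=np.array([-np.sin(y2),np.cos(y2)])
hc=H.mean(0)[:2]-.055*n2; print('held',np.linalg.norm(v),'yaw',y2,'centre',hc.round(4),'minus TCP',hc-[.5022,-.5206])
E
python3 m.py
```

```text
[[ 0.5182 -0.3713  0.034 ]
 [ 0.5815 -0.3884  0.034 ]] 0.06556314224229866 yaw -0.2636919227338454
side [[ 0.5416 -0.2861  0.034 ]
 [ 0.5202 -0.3651  0.034 ]] yaw -0.2655035816170601
side [[ 0.6047 -0.3033  0.034 ]
 [ 0.5846 -0.3826  0.034 ]] yaw -0.24827106113105502
turned centre [ 0.5642 -0.3267]
held 0.0648575273382775 yaw -0.2681794292119521 centre [ 0.5043 -0.5183] minus TCP [0.00207205 0.0022886 ]
```

apply_moves(
  deltas=[
    {"dp": [0.0035,0,0.04],"roll": 0,"grip": 1},
    {"dp": [0.0036,0,0.04],"roll": 0,"grip": 1},
    {"dp": [0,0,0.04],"roll": 0,"grip": 1},
    {"dp": [0,0,0.04],"roll": 0,"grip": 1},
    {"dp": [0,0,0.04],"roll": -0.004,"grip": 1},
    {"dp": [0,0.04,0],"roll": 0,"grip": 1},
    {"dp": [0,0.04,0],"roll": 0,"grip": 1},
    {"dp": [0,0.04,0],"roll": 0,"grip": 1},
    {"dp": [0,0.03,0],"roll": 0,"grip": 1},
    {"dp": [0,0,0],"roll": 0,"grip": 1},
  ],
)

```text
time_s: 25.78
ee_pos: [0.5615, -0.3287, 0.0917]
eef_rot: [-1.57, 0.004, -0.263]
force: [0.1, 0.4, -3.4]
grip_width: 0.066
```

```bash
python3 -c "
from h import *
obs()
b=imaging.camera('scene'); b=b[100:220,120:280]; a=imaging.camera('top')[160:260,320:454]
cv2.imwrite('pics/s11.png',np.hstack([cv2.resize(b,(440,330),interpolation=cv2.INTER_CUBIC),cv2.resize(a,(360,330),interpolation=cv2.INTER_CUBIC)]))"
```

```text
t 25.77 p [ 0.5615 -0.3287  0.0917] r [-1.5695  0.0035 -0.2635] F [ 0.1  0.4 -3.4] w 0.066
```

The picture limit is reached, but the pose is within 1 mm of plan. Lowering gently on force feedback.

apply_moves(
  deltas=[
    {"dp": [0,0.012,0],"roll": 0,"grip": 1},
    {"dp": [0,0.01,0],"roll": 0,"grip": 1},
    {"dp": [0,0.008,0],"roll": 0,"grip": 1},
    {"dp": [0,0.004,0],"roll": 0,"grip": 1},
    {"dp": [0,0.001,0],"roll": 0,"grip": 1},
    {"dp": [0,0,0],"roll": 0,"grip": 1},
    {"dp": [0,0,0],"roll": 0,"grip": 1},
  ],
)

```text
time_s: 26.75
ee_pos: [0.5622, -0.3301, 0.0587]
eef_rot: [-1.571, -0.0, -0.265]
force: [0.0, -0.3, -3.4]
grip_width: 0.0663
```

apply_moves(
  deltas=[
    {"dp": [0,0.0015,0],"roll": 0,"grip": 1},
    {"dp": [0,0,0],"roll": 0,"grip": 1},
  ],
)

```text
time_s: 27.0
ee_pos: [0.5621, -0.3301, 0.0569]
eef_rot: [-1.571, 0.0, -0.265]
force: [0.3, 0.2, -3.9]
grip_width: 0.0658
```

apply_moves(
  deltas=[
    {"dp": [0,0.001,0],"roll": 0,"grip": 1},
    {"dp": [0,0,0],"roll": 0,"grip": 1},
  ],
)

```text
time_s: 27.25
ee_pos: [0.5621, -0.33, 0.0558]
eef_rot: [-1.571, 0.0, -0.265]
force: [0.6, 0.3, -3.7]
grip_width: 0.0658
```

apply_moves(
  deltas=[
    {"dp": [0,0.001,0],"roll": 0,"grip": 1},
    {"dp": [0,0,0],"roll": 0,"grip": 1},
  ],
)

```text
time_s: 27.5
ee_pos: [0.5621, -0.33, 0.0548]
eef_rot: [-1.571, 0.0, -0.265]
force: [-0.1, -0.6, -3.6]
grip_width: 0.066
```

apply_moves(
  deltas=[
    {"dp": [0,0.001,0],"roll": 0,"grip": 1},
    {"dp": [0,0,0],"roll": 0,"grip": 1},
  ],
)

```text
time_s: 27.75
ee_pos: [0.5621, -0.33, 0.0538]
eef_rot: [-1.571, 0.0, -0.265]
force: [0.3, 0.6, -2.9]
grip_width: 0.0657
```

apply_moves(
  deltas=[
    {"dp": [0,0.0007,0],"roll": 0,"grip": 1},
    {"dp": [0,0,0],"roll": 0,"grip": 1},
  ],
)

```text
time_s: 28.0
ee_pos: [0.5622, -0.3301, 0.0534]
eef_rot: [-1.571, -0.0, -0.265]
force: [-0.7, 0.0, -1.3]
grip_width: 0.0657
```

Contact is starting right at the expected height (0.0534). A touch more, then slowly open.

apply_moves(
  deltas=[
    {"dp": [0,0.0005,0],"roll": 0,"grip": 1},
    {"dp": [0,0,0],"roll": 0,"grip": 1},
  ],
)

```text
time_s: 28.25
ee_pos: [0.5622, -0.3301, 0.0533]
eef_rot: [-1.571, -0.0, -0.265]
force: [-4.1, 3.5, 5.7]
grip_width: 0.0658
```

apply_moves(
  deltas=[
    {"dp": [0,0,0],"roll": 0,"grip": 1},
    {"dp": [0,0,0],"roll": 0,"grip": 1},
    {"dp": [0,0,0],"roll": 0,"grip": -0.45},
    {"dp": [0,0,0],"roll": 0,"grip": -0.55},
    {"dp": [0,0,0],"roll": 0,"grip": -0.7},
    {"dp": [0,0,0],"roll": 0,"grip": -0.85},
    {"dp": [0,0,0],"roll": 0,"grip": -1},
    {"dp": [0,0,0],"roll": 0,"grip": -1},
  ],
  newtons=5,
)

```text
time_s: 29.25
ee_pos: [0.5621, -0.3301, 0.0528]
eef_rot: [-1.571, -0.0, -0.265]
force: [-0.4, -0.1, -0.5]
grip_width: 0.0938
```

Run:
```python
from m import *
obs()
i=imaging.camera_info('wrist'); im=imaging.camera('wrist'); dishes('w',im,i)
```

```text
[[ 0.5182 -0.3713  0.034 ]
 [ 0.5815 -0.3884  0.034 ]] 0.06556314224229866 yaw -0.2636919227338454
side [[ 0.5416 -0.2861  0.034 ]
 [ 0.5202 -0.3651  0.034 ]] yaw -0.2655035816170601
side [[ 0.6047 -0.3033  0.034 ]
 [ 0.5846 -0.3826  0.034 ]] yaw -0.24827106113105502
turned centre [ 0.5642 -0.3267]
held 0.0648575273382775 yaw -0.2681794292119521 centre [ 0.5043 -0.5183] minus TCP [0.00207205 0.0022886 ]
t 29.25 p [ 0.5621 -0.3301  0.0528] r [-1.5708 -0.     -0.265 ] F [-0.4 -0.1 -0.5] w 0.0938
w 3790.0 [[398.20001220703125, 265.79998779296875], [490.1000061035156, 225.89999389648438], [516.5, 286.6000061035156], [424.6000061035156, 326.5]]
w 27173.0 [[178.0, 129.0], [329.0, 129.0], [329.0, 326.0], [178.0, 326.0]]
w 18191.5 [[-69.4000015258789, 157.8000030517578], [44.099998474121094, 89.4000015258789], [146.5, 259.3999938964844], [33.0, 327.79998779296875]]
```

apply_moves(
  deltas=[
    {"dp": [0,-0.02,0],"roll": 0,"grip": -1},
    {"dp": [0,-0.05,0],"roll": 0,"grip": -1},
    {"dp": [0,-0.05,0],"roll": 0,"grip": -1},
    {"dp": [0,-0.05,0],"roll": 0,"grip": -1},
    {"dp": [0,-0.05,0],"roll": 0,"grip": -1},
    {"dp": [0,0,-0.05],"roll": 0,"grip": -1},
    {"dp": [0,0,-0.05],"roll": 0,"grip": -1},
    {"dp": [0,0,-0.05],"roll": 0,"grip": -1},
    {"dp": [0,0,0],"roll": 0,"grip": -1},
    {"dp": [0,0,0],"roll": 0,"grip": -1},
  ],
)

```text
time_s: 30.55
ee_pos: [0.5229, -0.4744, 0.2737]
eef_rot: [-1.571, -0.001, -0.265]
force: [0.4, 0.2, 0.3]
grip_width: 0.094
```

```bash
cat > v.py <<'E'
from h import *
from scipy.optimize import minimize
obs()
views=[]
for n in ("wrist","scene","top"):
    i=imaging.camera_info(n); im=imaging.camera(n); cv2.imwrite(f"pics/v_{n}.png",im)
    m=cv2.inRange(cv2.cvtColor(im,cv2.COLOR_BGR2HSV),(0,110,30),(12,255,255)); m=cv2.morphologyEx(m,cv2.MORPH_CLOSE,np.ones((3,3)))
    nl,l,st,_=cv2.connectedComponentsWithStats(m)
    u=w2px(i,[[.563,-.328,.072]])[0].round().astype(int); 
    k=l[u[1],u[0]]; print(n,u,k,st[k]); views.append((n,i,(l==k).astype(np.uint8)))
def box(p,z0,z1): 
    c,s=np.cos(p[2]),np.sin(p[2]); return np.array([[p[0]+x*c-y*s,p[1]+x*s+y*c,z] for z in (z0,z1) for x in (-.033,.033) for y in (-.055,.055)])
def cost(q,v):
    out=np.zeros((384*4,512*4),np.uint8)
    for p,z0,z1 in ((q[:3],.038,.072),(q[3:],.004,.034) if 0 else (q[3:],0,.034)):
        h=cv2.convexHull(w2px(v[1],box(p,z0,z1)).astype(np.float32)); cv2.fillConvexPoly(out,((h+.5)*4-.5).round().astype(np.int32),1)
    out=cv2.resize(out.astype(np.float32),(512,384),interpolation=cv2.INTER_AREA); return np.abs(out-v[2]).sum()
x0=np.array([.5632,-.328,-.265]*2)
sim=np.vstack([x0]+[x0+.006*np.eye(6)[k]*(5 if k%3==2 else 1) for k in range(6)])
for v in views[:2]:
    r=minimize(cost,x0,args=(v,),method="Nelder-Mead",options=dict(initial_simplex=sim,maxiter=900)); print(v[0],v[2].sum(),r.fun,"upper",r.x[:3].round(4),"lower",r.x[3:].round(4))
E
python3 v.py
```

```text
t 30.55 p [ 0.5229 -0.4744  0.2737] r [-1.571e+00 -7.000e-04 -2.650e-01] F [0.4 0.2 0.3] w 0.094
wrist [252  17] 2 [ 220    0   68   77 5127]
scene [167 156] 31 [ 151  142   72   43 1603]
top [383 195] 132 [358 181  46  30 934]
wrist 5127 39.125 upper [ 0.5643 -0.3271 -0.2666] lower [ 0.5666 -0.3236 -0.2778]
scene 1603 674.25 upper [ 0.562  -0.3251 -0.2538] lower [ 0.5593 -0.3282 -0.263 ]
```

```bash
python3 -c "
from h import *
obs(); print(ctrl.hand_in())"
```

```text
t 30.7 p [ 0.5234 -0.4737  0.2736] r [-1.5711e+00 -8.0000e-04 -2.6360e-01] F [0.3 0.3 0.6] w 0.0939
the job is handed in; nothing more can be done
None
```

The job is done and handed in at 30.7 s; no verdict was reported. The lidded dish was pushed fully into the cradle, swung half a turn with the crank and pushed out foot-up. I then gripped it across body and lid, lowered it onto the turned dish on force feedback, and let go.

- **Turn-over:** the dish stopped firmly at home in the cradle, and the crank pin's position in the image matched a full half turn. During the swing the pin pulled with up to about 30 N because the arc I commanded was roughly 2.5 mm too tight. I shifted outward and gripped lighter, and the force fell away.
- **Placing:** contact came at the expected height, with TCP z at about 0.053 m.
- **Stack position:** an outline fit of the last wrist picture put the upper dish at (0.564, −0.327), yaw −0.267. I had measured the lower dish before placing at (0.564, −0.327), yaw about −0.26. The same fit put the lower dish about 4 mm away from the upper one, which is still inside the 10 mm limit.
- **Failed or not done:** the outline fit to the scene camera was poor, because the dish was only partly picked out, so I set it aside. The picture limit stopped me viewing the stack before and after release. So the lid being seated and the other objects being undisturbed were not checked by eye at the end.

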